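# Ready the bench scale for mixing glue

## Robot

A 6-joint arm with a two-finger parallel gripper is mounted at the origin on the work surface. World frame = base frame: x ahead of the robot, y to its left, z up, the work surface at z = 0. Lengths are in mm, angles in rad, forces in N, time in s.
With the tool pointing down it reaches from about 325 to 900 mm from the base axis. Payload 6.1 kg.
Tool frame: the origin (TCP) lies on the centre line of the jaws, within the pads' length; the fingertips stand 11 mm ahead of it and the grasp point (between the pads) lies 8 mm behind it; z points along the fingers, y is the line along which they close (so a half turn about z gives the same grasp; the last joint's range is limited). The gripper opens to 87 mm and grips with 3 to 60 N. Pads are 19 mm wide; open, the fingers measure 117 mm over their backs; the gripper's body (75 mm by 190 mm) begins 51 mm behind the grasp point.
Start: joints at [1.059, 0.22, 1.526, -0, 1.395, -0.126], TCP at [235.186, 579.054, 233.538] pointing down, gripper open.
Joint ranges: [-2.98, 2.98], [-0.91, 2.08], [0.09, 2.57], [-1.24, 4.39], [0.2, 2.65], [-2.68, 2.68]. Speed limits (rad/s): [2.57, 2.57, 3.01, 3.14, 3.14, 3.14].

## Interface

Orientations are given as a 3x3 rotation matrix whose columns are the frame's x, y, z axes.
In Python, from workcell import ctrl, imaging, spotter gives the robot as it stands. The module is installed in compiled form; this text tells all that it offers.
- The arm moves only by the tool drive_tool, never from a script. Its argument "motion" is text: rows parted by semicolons, each of 7 numbers parted by spaces: the turn, a rotation vector about the tool's x, y, z in degrees, then the shift along the tool's x, y, z in mm, then the opening, from 0 (shut) to 1 (fully open). In form: rx ry rz dx dy dz claw; .... A call has 1 to 12 rows; each row is the pose to reach, as a shift and turn from the pose commanded when the call began, along the tool's axes at that moment; what a row does not reach only later rows make up. A row lasts 1/8 s, in which the tool goes at most 62.5 mm and 10.7 degrees, less where a joint would pass 70% of its speed; a pose out of reach is approached as far as the arm can. A call with a gripper value outside its range is refused whole. The fingers move at their own pace and stop on an object; "squeeze" is the grip in N (left out, the last holds). Time passes only in rows, so rows that repeat a pose let the fingers close. It gives the time, the measured TCP pose, the force, the opening and the grip force at its end, in the units of the state.
- ctrl.observe(): the state, without advancing time (a new reading comes with each control period).
- imaging.read_camera(name): name is "scene" or "top" or "wrist"; returns a dict with "img" (400x640x3 uint8, red, green, blue), "mtx" (3x3 intrinsics, pixels), "distortion" ([k1, k2, p1, p2, k3] as OpenCV has them; the pictures are not rectified), "eye" and "attitude" of the camera in the world. Camera axes: x right, y up, looking along -z (the intrinsics and any distortion apply to the point x, -y, -z); pixel columns grow to the right and rows downward; lengths in mm; the calibration is good to about 2 mm. A picture is of the moment at which its call begins. There is no depth.
- ctrl.hand_in(): hands the job in; it is judged then, once.
Trained networks look in the newest picture that a camera, given by its name, has taken for a name from the list of things; names that differ only in an ending like _2 or _b are one class to them, and where a whole thing is asked for, a point or a joint stands for the part that bears it (a point fixed in the world has none). Each returns a list of dicts, best first, with "p" (0 to 1); they miss things now and then, are a little off and sometimes report something else, mostly with a low value. They report only what shows in the picture. A call takes as long as a camera call.
- spotter.look_for(camera, query): "extent" ([left, top, width, height] in pixels, round what is visible of it).
- spotter.masks_of(camera, query): "mask" (400x640 bool, what is visible of it) and "extent" ([left, top, width, height] in pixels, round what is visible of it).
The state is a dict: "t": time; "joints": joint angles; "qd": joint speeds; "tau": joint torques, N m; "position": TCP position; "tcp_rot": TCP orientation; "ft_force": force on the tool from outside, world axes, zero at the start; "ft_torque": the same for the moment, N m; "gripper_width": finger opening in mm; "grip_force": force on a finger pad.
Only numpy, scipy, OpenCV 4.12 (cv2) and the standard library are available. Lean on these libraries where they do the work, as an engineer would, in place of code of your own. Each camera call takes 0.05 s, during which the arm holds its last target. There are 200 camera calls.

## Task

Get the bench scale ready for weighing glue into the empty mixing cup that already stands on its pan: with a fingertip, lightly tap the large round On key at the left end of the key row, then the square gram key in the middle, then the long Tare bar at the right end. Press each one only until it gives, and let it spring back up before the next. Keep off the pan and the cup so that the tare is true, do not press the small round Off key or the narrow Print key between them, and leave everything else on the bench where it is.

Things in the scene. Friction and masses are not known exactly. Their poses are not given: they have to be found in the camera images.
- scale: White bench scale, 320 mm deep, 300 wide, fixed. Origin under its centre on the bench, x front (keys, towards the robot) to back, y left. The front 105 mm is a console sloping 15 degrees down to the front (41 to 68 mm above the bench): display above, below it one row of five white keys 132 mm before the centre (face there 48 mm high), left to right On, Off, gram, Print, Tare. Yaw within 0.45 rad.
- scale_pan: Steel weighing pan of the scale, 205 mm deep (x) by 290 mm wide (y), behind the console, fixed to the scale. Origin at the centre of its underside, 54.5 mm behind the scale's centre; its top is 12 mm above that, 85 mm above the bench.
- key_on_top (a point): On key: large round key, 29 mm across, at the left end of the row (y = +110 mm in the scale's frame). Point at its top centre, 7 mm above the console face when up. z is the face's outward normal (the key moves down along -z), y runs left along the row, x up the slope.
- key_gram_top (a point): Gram key: square key, 24 x 24 mm, the middle one of the five (y = +10 mm). Point at its top centre, 7 mm above the console face when up. z is the face's outward normal (the key moves down along -z), y runs left along the row, x up the slope.
- key_tare_top (a point): Tare key: long bar, 50 mm wide and 22 mm front to back, at the right end of the row (y = -100 mm in the scale's frame). Point at its top centre, 7 mm above the console face when up. z is the face's outward normal (the key moves down along -z), y runs left along the row, x up the slope.
- key_off_top (a point): Off key, not to be pressed: small round key, 16 mm, at y = +60 mm, between On and gram. Point at its top centre, 7 mm above the console face when up. z is the face's outward normal (the key moves down along -z), y runs left along the row, x up the slope.
- key_print_top (a point): Print key, not to be pressed: narrow key, 11 mm wide, 24 mm front to back, at y = -40 mm, between gram and Tare. Point at its top centre, 7 mm above the console face when up. z is the face's outward normal (the key moves down along -z), y runs left along the row, x up the slope.
- key_on (a joint): On key: 0 up, 0.004 m fully down; a spring lifts it (0.5 N at first, 5.3 N fully down). Pressed beyond 0.002 m (about 2.9 N), up below 0.001 m.
- key_gram (a joint): Gram key: 0 up, 0.004 m fully down; a spring lifts it (0.5 N at first, 5.3 N fully down). Pressed beyond 0.002 m (about 2.9 N), up below 0.001 m.
- key_tare (a joint): Tare key: 0 up, 0.004 m fully down; a spring lifts it (0.5 N at first, 5.3 N fully down). Pressed beyond 0.002 m (about 2.9 N), up below 0.001 m.
- key_off (a joint): Off key (not to be pressed): 0 up, 0.004 m fully down; a spring lifts it (0.5 N at first, 5.3 N fully down). Pressed beyond 0.002 m (about 2.9 N), up below 0.001 m.
- key_print (a joint): Print key (not to be pressed): 0 up, 0.004 m fully down; a spring lifts it (0.5 N at first, 5.3 N fully down). Pressed beyond 0.002 m (about 2.9 N), up below 0.001 m.
- mixing_cup: Empty white plastic mixing cup, 74 mm across the rim, 85 mm high, light (about 50 g), standing loose on the pan. Origin at the centre of its underside, z up.
- resin_bottle: White bottle, 68 mm thick, 190 mm high, standing left of the scale. Origin at the centre of its foot.
- hardener_bottle: Amber bottle, 46 mm thick, 125 mm high, standing right of the scale. Origin at the centre of its foot.
- tape_roll: Roll of masking tape lying flat, 104 mm across, 25 mm high, right of the keys. Origin at the centre of its underside.
- spatula: Spatula lying in front of the scale, roughly parallel to the key row: 280 mm long, wooden handle, steel blade 90 x 65 mm, 20 mm high. Origin under its middle, x towards the blade.
- battery_pack: Power-tool battery pack, black, 115 x 74 mm, 59 mm high, left of the keys. Origin at the centre of its underside.
- screwdriver: Screwdriver lying far left on the bench, 200 mm long, 26 mm high. Origin under its middle, x towards its tip.
- hardwood_offcut: Dark hardwood offcut lying far right, 140 x 60 x 28 mm. Origin at the centre of its underside.

How it is judged (in metres and radians):
On the way, in this order (a step that is already met when the one before it is completed fails the run):
1. the On key is pressed, the others up (value of joint key_on above 0.002 m and value of joint each of key_gram, key_tare below 0.001 m), for 0.04 s.
2. On is up again and the gram key is pressed (value of joint key_gram above 0.002 m and value of joint each of key_on, key_tare below 0.001 m), for 0.04 s.
3. gram is up again and the Tare bar is pressed (value of joint key_tare above 0.002 m and value of joint each of key_on, key_gram below 0.001 m), for 0.04 s.
At the end, for the whole second after the job is handed in: All five keys are up (below 1 mm), the cup stands upright and still on the pan within 10 mm of where it started, and every other loose thing is within 25 mm of where it started (value of joint each of key_on, key_gram, key_tare, key_off, key_print below 0.001 m and distance of mixing_cup from where it was at the start of the episode below 0.01 m and angle between mixing_cup's own z axis and vertical below 0.1 rad and linear speed of mixing_cup below 0.02 m/s and distance of each of resin_bottle, hardener_bottle, tape_roll, spatula, battery_pack, screwdriver, hardwood_offcut from where it was at the start of the episode below 0.025 m); the robot touches nothing.
It fails at once if the Off or the Print key is pressed (beyond 2 mm) (value of joint any of key_off, key_print above 0.002 m).
It fails at once if the fingers push on the scale with more than 20 N, or another part of the robot presses on it (over 1 N) (contact force between the fingers and scale above 20 N or contact force between the arm and scale above 1 N).
It fails at once if the robot touches the pan (contact force between any of the fingers, the arm and scale_pan above 0.3 N).
It fails at once if the robot touches the mixing cup, or it is moved, lifted or tipped (contact force between any of the fingers, the arm and mixing_cup above 0.3 N or distance of mixing_cup from where it was at the start of the episode above 0.015 m).
It fails at once if another thing on the bench is moved or lifted by more than 30 mm (distance of any of resin_bottle, hardener_bottle, tape_roll, spatula, battery_pack, screwdriver, hardwood_offcut from where it was at the start of the episode above 0.03 m).
It also fails if it takes over 43 s, if anything falls off the work surface, if the arm or the gripper's body presses on something with over 40 N, if the wrist force passes 120 N, or if a joint passes its speed limit or range.

## Working session

There is one attempt and no reset: what is moved stays moved. The work goes in short steps, Python scripts to look and compute and a tool call to move; the robot and the scene stay as the last step left them, time stands still between calls to the robot, and variables do not carry over. Pictures are saved under pics/ and viewed, at most 10 in all, crops included, and the job is handed in when it is done.

Besides the shell and the picture viewer there is one more tool, called after "Emit:" as name(argument=value, ...) on one line, values as JSON. drive_tool: Moves the arm, as the interface text tells. Its arguments: {"type":"object","properties":{"motion":{"type":"string"},"squeeze":{"type":"number"}},"required":["motion"]}

```bash
mkdir -p pics; cat > h.py <<'E'
import numpy as np, cv2
from workcell import ctrl, imaging, spotter
def ray(c,px):
    u=cv2.undistortPoints(np.array([[px]],float),c["mtx"],np.array(c["distortion"]))[0,0]
    d=np.array(c["attitude"])@np.array([u[0],-u[1],-1.]); return np.array(c["eye"]),d/np.linalg.norm(d)
def onz(c,px,z):
    e,d=ray(c,px); return e+d*(z-e[2])/d[2]
def proj(c,P):
    R=np.array(c["attitude"]); q=(np.atleast_2d(P)-c["eye"])@R; q=q*[1,-1,-1]
    return cv2.projectPoints(q,np.zeros(3),np.zeros(3),c["mtx"],np.array(c["distortion"]))[0][:,0]
E
python3 - <<'E'
from h import *
for n in ["top","scene"]:
    c=imaging.read_camera(n); cv2.imwrite(f"pics/{n}.png",c["img"][:,:,::-1]); print(n,np.round(c["eye"]),np.round(c["attitude"],2).tolist())
    for k in ["scale","scale_pan","key_on_top","key_gram_top","key_tare_top","key_off_top","key_print_top","mixing_cup"]:
        print(k,[(np.round(r["extent"]).tolist(),round(r["p"],2)) for r in spotter.look_for(n,k)[:3]])
s=ctrl.observe(); print(s["t"],s["position"],np.round(s["tcp_rot"],3).tolist())
E
```

```text
top [ 451.  -18. 1239.] [[0.0, 0.99, -0.12], [-1.0, -0.0, -0.01], [-0.01, 0.12, 0.99]]
scale [([234.0, 135.0, 117.0, 122.0], 0.93), ([349.0, 214.0, 15.0, 14.0], 0.63)]
scale_pan [([244.0, 132.0, 107.0, 90.0], 0.72), ([344.0, 219.0, 18.0, 9.0], 0.64)]
key_on_top [([242.0, 218.0, 8.0, 6.0], 0.37)]
key_gram_top []
key_tare_top []
key_off_top [([190.0, 193.0, 32.0, 37.0], 0.71)]
key_print_top []
mixing_cup []
scene [1110.  266.  887.] [[-0.47, -0.7, 0.54], [0.88, -0.37, 0.29], [0.0, 0.61, 0.79]]
scale [([253.0, 174.0, 159.0, 140.0], 0.87)]
scale_pan [([252.0, 186.0, 134.0, 117.0], 0.9)]
key_on_top [([392.0, 226.0, 13.0, 10.0], 0.62)]
key_gram_top [([252.0, 187.0, 135.0, 117.0], 0.41)]
key_tare_top [([393.0, 224.0, 10.0, 12.0], 0.58), ([334.0, 177.0, 17.0, 12.0], 0.51)]
key_off_top []
key_print_top [([424.0, 245.0, 44.0, 54.0], 0.23)]
mixing_cup [([296.0, 192.0, 31.0, 41.0], 0.88)]
0.9 [235.16964619 579.07130887 233.56715904] [[-0.927, 0.376, 0.0], [0.376, 0.927, 0.0], [-0.0, 0.0, -1.0]]
```

```bash
python3 - <<'E'
import cv2
a=cv2.imread("pics/top.png")[100:300,160:420]; b=cv2.imread("pics/scene.png")[130:350,220:500]
cv2.imwrite("pics/topc.png",cv2.resize(a,None,fx=3,fy=3,interpolation=cv2.INTER_CUBIC)[:600])
cv2.imwrite("pics/scenec.png",cv2.resize(b,None,fx=2.7,fy=2.7,interpolation=cv2.INTER_CUBIC)[:600])
E
```

```text
(no output)
```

View pics/topc.png

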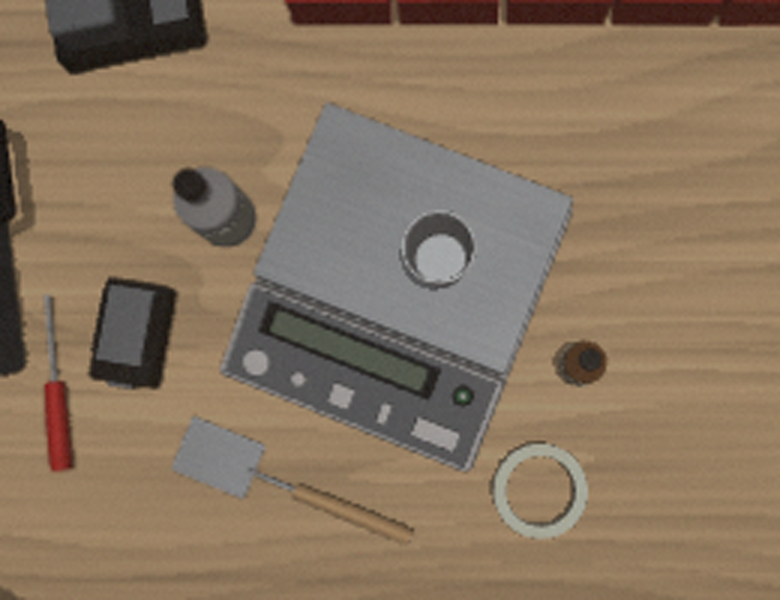

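View pics/scenec.png

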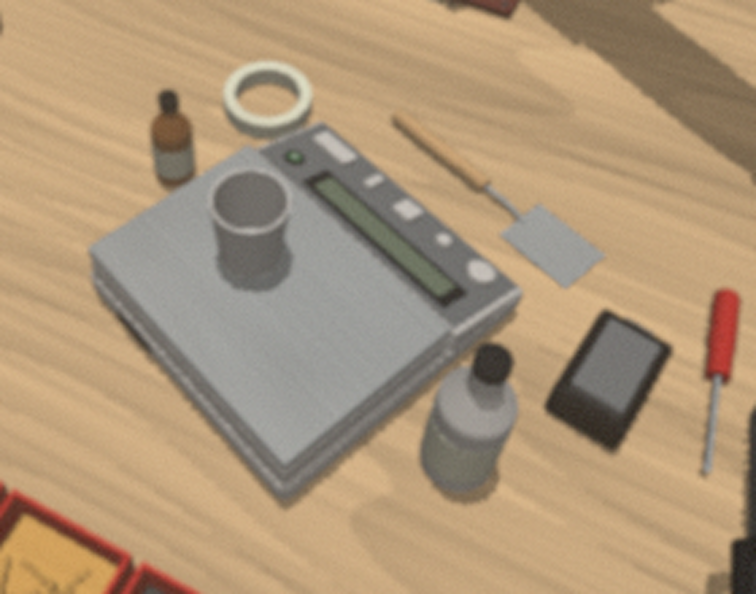

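The top crop shows the five keys at roughly On (256,362), Off (298,380), gram (341,396), Print (385,413) and Tare (436,433). In the scene crop they are On (481,271), Off (444,239), gram (408,209), Print (373,181) and Tare (335,147). The nets are poor at finding the keys, so I'll refine these by blob centroid and fit the scale pose with both cameras.

```bash
cat > fit.py <<'E'
from h import *
from scipy.optimize import least_squares
Y=np.array([110,60,10,-40,-100.])
t=np.radians(15); N=np.array([-np.sin(t),0,np.cos(t)])
def model(p,h): # key points at height h over face
    L=np.array([[-132,y,48] for y in Y])+h*N
    c,s=np.cos(p[2]),np.sin(p[2]); R=np.array([[c,-s,0],[s,c,0],[0,0,1]]); return L@R.T+[p[0],p[1],0]
if __name__=="__main__":
    g={"top":np.array([[256,362],[298,380],[341,396],[385,413],[436,433]])/3+[160,100],
       "scene":np.array([[481,271],[444,239],[408,209],[373,181],[335,147]])/2.7+[220,130]}
    obs=[];cams=[]
    for n in g:
        c=imaging.read_camera(n); im=c["img"].astype(float).min(2); o=[]
        for k,q in enumerate(g[n]):
            r=[7,5,7,6,10][k]
            yy,xx=np.mgrid[:400,:640]; d=np.hypot(xx-q[0],yy-q[1])<r
            v=im[d]; b=np.median(im[(np.hypot(xx-q[0],yy-q[1])<r+0)]); lo=np.percentile(v,15); hi=v.max()
            w=np.where(d&(im>(lo+hi)/2),im-lo,0)
            o.append([(xx*w).sum()/w.sum(),(yy*w).sum()/w.sum()])
        obs.append(np.array(o)); cams.append(c); print(n,np.round(o-g[n],1).tolist())
    def res(p,ix): return np.concatenate([(proj(cams[i],model(p,6))-obs[i]).ravel() for i in ix])
    for ix in ([0],[1],[0,1]):
        f=least_squares(res,[600,0,-.35],args=(ix,),x_scale=[100,100,.1]); print(ix,np.round(f.x,3),np.round(f.fun.reshape(-1,2),1).tolist())
    p=f.x; np.save("p.npy",p); print(np.round(model(p,7),1))
E
python3 fit.py
```

```text
top [[-0.5, -0.2], [-0.4, -0.7], [-0.4, -0.5], [-0.8, -0.3], [-0.7, 0.3]]
scene [[-0.3, -0.4], [-0.4, -0.3], [-0.6, -0.4], [-0.2, -0.7], [-0.2, -0.4]]
[0] [ 6.05195e+02  5.62510e+01 -3.79000e-01] [[0.0, -0.2], [0.1, 0.1], [-0.1, 0.2], [-0.0, 0.1], [0.0, -0.2]]
[1] [ 6.05852e+02  5.76470e+01 -3.78000e-01] [[0.0, 0.1], [-0.0, 0.1], [0.2, -0.0], [0.1, -0.1], [-0.3, -0.2]]
[0, 1] [ 6.05467e+02  5.70210e+01 -3.79000e-01] [[-0.2, -0.3], [-0.2, 0.0], [-0.3, 0.1], [-0.3, 0.1], [-0.2, -0.3], [-0.1, -0.1], [-0.2, -0.1], [0.0, -0.2], [-0.0, -0.2], [-0.4, -0.3]]
[[521.8 208.7  54.8]
 [503.3 162.2  54.8]
 [484.8 115.8  54.8]
 [466.3  69.3  54.8]
 [444.2  13.6  54.8]]
```

```bash
cat > mv.py <<'E'
import sys
from fit import *
from scipy.spatial.transform import Rotation as Ro
p=np.load("p.npy"); K=model(p,7); c,s=np.cos(p[2]),np.sin(p[2])
n=np.array([[c,-s,0],[s,c,0],[0,0,1]])@N; y=np.array([-s,c,0]); Rt=np.c_[np.cross(y,-n),y,-n]
def go(k,gap):
    st=ctrl.observe(); R=np.array(st["tcp_rot"]); T=K[k]+n*(11+gap)
    print("turn",np.round(np.degrees(Ro.from_matrix(R.T@Rt).as_rotvec()),2),"shift",np.round(R.T@(T-st["position"]),2),
     "Fn",round(float(np.dot(st["ft_force"],n)),2),"F",np.round(st["ft_force"],2),"t",st["t"],"w",st["gripper_width"])
if __name__=="__main__": go(int(sys.argv[1]),float(sys.argv[2]))
E
python3 mv.py 0 40; python3 - <<'E'
from h import *
p=np.load("p.npy");c,s=np.cos(p[2]),np.sin(p[2])
cam=imaging.read_camera("top")
for nm,px,z in [("resin",(189,184),190),("cup rim",(437,248),170),("battery",(130,320),59),("hard",(592,358),125)]:
    w=onz(cam,(px[0]/3+160,px[1]/3+100),z); d=w[:2]-p[:2]; print(nm,np.round(w),"scale frame",np.round([c*d[0]+s*d[1],-s*d[0]+c*d[1]]))
E
```

```text
turn [ -0.05 -15.    -0.41] shift [-391.72 -235.38  129.5 ] Fn 0.17 F [0.24 0.13 0.22] t 1.0 w 87.09960874731357
resin [687. 251. 190.] scale frame [  4. 210.]
cup rim [627.   7. 170.] scale frame [ 38. -38.]
battery [566. 345.  59.] scale frame [-143.  253.]
hard [ 521. -149.  125.] scale frame [  -3. -223.]
```

Emit:
drive_tool(motion="0 -4 0 -50 -30 0 0; 0 -8 0 -100 -60 0 0; 0 -12 0 -150 -90 0 0; 0 -15 0 -200 -120 0 0; 0 -15 -0.4 -250 -150 10 0; 0 -15 -0.4 -300 -180 30 0; 0 -15 -0.4 -340 -205 60 0; 0 -15 -0.4 -370 -225 90 0; 0 -15 -0.4 -391.7 -235.4 115 0; 0 -15 -0.4 -391.7 -235.4 129.5 0; 0 -15 -0.4 -391.7 -235.4 129.5 0; 0 -15 -0.4 -391.7 -235.4 129.5 0", squeeze=5)

```text
t: 2.55
position: [509.7, 214.7, 105.1]
tcp_rot: [[-0.898, 0.369, 0.242], [0.356, 0.93, -0.096], [-0.26, 0.0, -0.966]]
ft_force: [-0.3, -0.0, -0.1]
gripper_width: 0.4
grip_force: 0.0
```

```bash
python3 mv.py 0 5; python3 - <<'E'
from h import *
from mv import K,n,model,p
o=[]
for nm in ["top","wrist"]:
    c=imaging.read_camera(nm); im=c["img"][:,:,::-1].copy()
    P=proj(c,K); print(nm,np.round(P).tolist())
    if nm=="top": im=cv2.resize(im[130:280,210:370],None,fx=2.5,fy=2.5)
    else:
        for q in P:
            if 0<q[0]<640 and 0<q[1]<400: cv2.circle(im,(int(q[0]),int(q[1])),3,(0,0,255),-1)
        im=cv2.resize(im,(600,375))[:375,:400] if 0 else cv2.resize(im,(600,375))
    cv2.imwrite(f"pics/{nm}2.png",im)
E
```

```text
turn [0.03 0.06 0.06] shift [ 0.07 -1.12 36.09] Fn 0.0 F [-0.26 -0.04 -0.06] t 2.55 w 0.4492214751326482
top [[245.0, 220.0], [259.0, 226.0], [273.0, 232.0], [287.0, 237.0], [304.0, 244.0]]
wrist [[320.0, 225.0], [245.0, 225.0], [171.0, 225.0], [100.0, 224.0], [22.0, 223.0]]
```

View pics/wrist2.png

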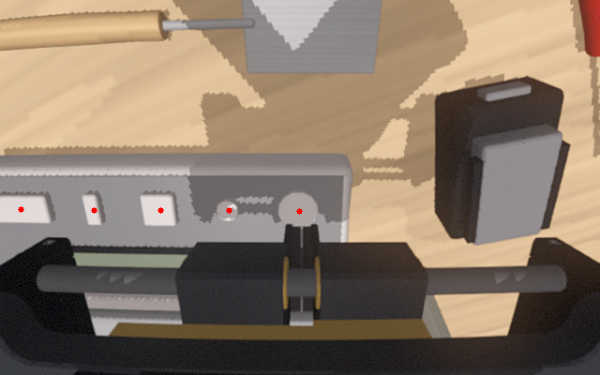

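The wrist view shows all five projected points on their keys (On at 299,211), with the shut fingertips in line with On. I'll descend to touch it.

Emit:
drive_tool(motion="0 0 0 0 -1 15 0; 0 0 0 0 -1 28 0; 0 0 0 0 -1 35 0; 0 0 0 0 -1 38 0; 0 0 0 0 -1 39 0; 0 0 0 0 -1 39 0; 0 0 0 0 -1 39 0; 0 0 0 0 -1 39 0")

```text
t: 3.65
position: [518.7, 209.0, 66.7]
tcp_rot: [[-0.897, 0.37, 0.241], [0.357, 0.929, -0.096], [-0.259, -0.001, -0.966]]
ft_force: [0.7, 0.3, -0.0]
gripper_width: 0.6
grip_force: 0.0
```

```bash
python3 mv.py 0 0
```

```text
turn [-0.03  0.03 -0.  ] shift [0.24 0.9  1.28] Fn -0.18 F [ 0.68  0.26 -0.05] t 3.65 w 0.6095895867774791
```

Emit:
drive_tool(motion="0 0 0 0 1 1.5 0; 0 0 0 0 1 2.5 0; 0 0 0 0 1 3.3 0; 0 0 0 0 1 3.3 0; 0 0 0 0 1 3.3 0")

```text
t: 4.28
position: [519.9, 209.5, 63.4]
tcp_rot: [[-0.897, 0.37, 0.241], [0.357, 0.929, -0.097], [-0.259, -0.001, -0.966]]
ft_force: [-0.2, -1.8, 3.1]
gripper_width: 0.7
grip_force: 2.1
```

```bash
python3 mv.py 0 0
```

```text
turn [-0.05  0.02 -0.  ] shift [ 0.22 -0.02 -2.1 ] Fn 2.9 F [-0.18 -1.81  3.13] t 4.275 w 0.6869889263466307
```

Depth is about 2.1 mm with 2.9 N, right at the threshold, so I'll go slightly deeper.

Emit:
drive_tool(motion="0 0 0 0 0 0.8 0; 0 0 0 0 0 0.8 0; 0 0 0 0 0 0.8 0")

```text
t: 4.65
position: [520.1, 209.5, 62.6]
tcp_rot: [[-0.897, 0.37, 0.241], [0.357, 0.929, -0.096], [-0.259, -0.001, -0.966]]
ft_force: [-2.3, -1.2, 5.1]
gripper_width: 0.2
grip_force: 2.6
```

```bash
python3 mv.py 0 0
```

```text
turn [-0.04  0.02  0.  ] shift [ 0.23 -0.08 -2.91] Fn 5.4 F [-2.25 -1.2   5.15] t 4.65 w 0.18604921000292188
```

On is pressed (5.4 N at about 2.9 mm). I'll lift and move over to gram.

Emit:
drive_tool(motion="0 0 0 0 0 -8 0; 0 0 0 0 0 -23 0; 0 0 0 0 -30 -23 0; 0 0 0 0 -70 -23 0; 0 0 0 0 -100 -23 0; 0 0 0 0 -100 -10 0; 0 0 0 0 -100 -5 0; 0 0 0 0 -100 -5 0; 0 0 0 0 -100 -5 0")

```text
t: 5.78
position: [481.9, 117.6, 67.4]
tcp_rot: [[-0.898, 0.369, 0.24], [0.356, 0.929, -0.096], [-0.259, -0.001, -0.966]]
ft_force: [-1.2, 0.3, 1.0]
gripper_width: 0.1
grip_force: 0.0
```

```bash
python3 mv.py 2 0
```

```text
turn [-0.04 -0.01  0.05] shift [ 0.   -0.6   2.07] Fn 1.25 F [-1.17  0.28  0.97] t 5.775 w 0.10933460190017233
```

Emit:
drive_tool(motion="0 0 0 0 0 2 0; 0 0 0 0 0 3.5 0; 0 0 0 0 0 4.9 0; 0 0 0 0 0 4.9 0; 0 0 0 0 0 4.9 0")

```text
t: 6.4
position: [483.3, 116.8, 63.0]
tcp_rot: [[-0.897, 0.37, 0.241], [0.357, 0.929, -0.096], [-0.259, -0.0, -0.966]]
ft_force: [-0.4, 4.8, 3.9]
gripper_width: 0.6
grip_force: 2.3
```

```bash
python3 - <<'E'
from mv import *
go(2,0)
f=[]
for i in range(6):
    imaging.read_camera("wrist"); f.append(float(np.dot(ctrl.observe()["ft_force"],n)))
print(np.round(f,1))
E
```

```text
turn [-0.    0.04 -0.01] shift [ 0.33 -0.41 -2.56] Fn 4.28 F [-0.38  4.83  3.86] t 6.4 w 0.6028977712544082
[4.3 4.3 5.  4.9 3.9 5.4]
```

Gram averages about 4.6 N, roughly 3.4 mm down, so it is pressed. Next is Tare.

Emit:
drive_tool(motion="0 0 0 0 0 -8 0; 0 0 0 0 0 -23 0; 0 0 0 0 -40 -23 0; 0 0 0 0 -80 -23 0; 0 0 0 0 -110 -23 0; 0 0 0 0 -110 -10 0; 0 0 0 0 -110 -5 0; 0 0 0 0 -110 -5 0; 0 0 0 0 -110 -5 0")

```text
t: 7.82
position: [441.0, 15.4, 67.4]
tcp_rot: [[-0.898, 0.369, 0.24], [0.356, 0.93, -0.096], [-0.258, -0.001, -0.966]]
ft_force: [1.2, -0.0, 1.0]
gripper_width: 0.3
grip_force: 0.0
```

```bash
python3 mv.py 4 0
```

```text
turn [-0.05 -0.03  0.07] shift [-0.18 -0.57  2.17] Fn 0.68 F [ 1.19 -0.05  1.  ] t 7.825 w 0.3405275117888482
```

Emit:
drive_tool(motion="0 0 0 0 0 2 0; 0 0 0 0 0 3.5 0; 0 0 0 0 0 4.9 0; 0 0 0 0 0 4.9 0; 0 0 0 0 0 4.9 0")

```text
t: 8.45
position: [442.5, 14.4, 63.1]
tcp_rot: [[-0.897, 0.37, 0.241], [0.357, 0.929, -0.096], [-0.259, -0.0, -0.966]]
ft_force: [-0.4, 4.3, 5.6]
gripper_width: 0.5
grip_force: 2.3
```

```bash
python3 - <<'E'
from mv import *
go(4,0)
f=[]
for i in range(6):
    imaging.read_camera("wrist"); f.append(float(np.dot(ctrl.observe()["ft_force"],n)))
print(np.round(f,1))
E
```

```text
turn [-0.03  0.03 -0.01] shift [ 0.31 -0.17 -2.45] Fn 5.9 F [-0.42  4.3   5.58] t 8.45 w 0.503224228919964
[4.4 3.4 5.5 4.8 4.1 4. ]
```

Tare averages about 4.4 N, so it is pressed. I'll retreat and check the bench.

Emit:
drive_tool(motion="0 0 0 0 0 -8 0; 0 0 0 0 0 -30 0; 0 0 0 0 0 -60 0; 0 0 0 0 0 -90 0; 0 0 0 0 0 -120 0; 0 0 0 0 0 -120 0; 0 0 0 0 0 -120 0; 0 0 0 0 0 -120 0")

```text
t: 9.75
position: [412.4, 25.7, 177.1]
tcp_rot: [[-0.898, 0.37, 0.237], [0.357, 0.929, -0.097], [-0.256, -0.002, -0.967]]
ft_force: [0.3, -0.1, -0.1]
gripper_width: 0.7
grip_force: 0.0
```

```bash
python3 - <<'E'
from h import *
c=imaging.read_camera("scene"); cv2.imwrite("pics/end.png",cv2.resize(c["img"][130:350,220:500,::-1],None,fx=2.7,fy=2.7))
E
```

```text
(no output)
```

View pics/end.png

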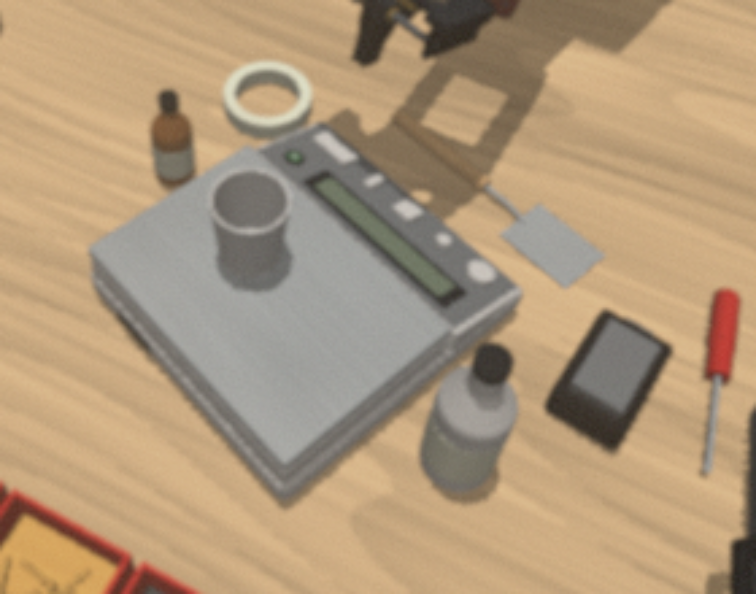

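The final view matches the first: cup at (250,225), all other things in place, and the gripper clear of everything at the top.

```bash
python3 -c "
from workcell import ctrl
print(ctrl.hand_in())"
```

```text
the job is handed in; nothing more can be done
None
```

I pressed On, gram and Tare in that order, lifting clear after each, and handed the job in; wrist force and depth readings point to all three going past 2 mm (On rests on only two force readings), the last picture shows the cup and bench unmoved, and the hand-in returned no verdict.

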